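# Set the flame slider under the griddle and light the camp stove

## Task

Light the burner that the black griddle stands on: first take the yellow lighter off the control deck and lay it lengthwise along the top of the narrow blue raised ledge, then push that burner's black slider along its slot until its white line is level with the red mark beside the slot, and last press the red igniter button fully down and let it go. Push the slider gently from its side, do not pinch it, and do not press the igniter before the slider is set. Leave the other burner's slider, the griddle, the tin cup, the pepper tin, and the wooden spoon as they are.

Things in the scene. Friction and masses are not known exactly. Their poses are not given: they have to be found in the camera images.
- stove: Green two-burner camp stove, fixed, 360 (x) x 560 (y) x 85 mm. Origin: centre of its underside; +x away from the robot, +y its left. Silver control deck on the robot side (x -0.17 to -0.07, z = 0.085) with two slots along y on the line x = -0.12 (flat), one per burner, igniter between; burner grates behind at z = 0.10. The left slider serves the left burner.
- burner_left (a point): Centre of the left (+y) burner's grate, on its top: stove frame (0.06, 0.14, 0.10).
- burner_right (a point): Centre of the right (-y) burner's grate, on its top: stove frame (0.06, -0.14, 0.10).
- left_slider: Black grip of the left slider, 26 (stove x) x 16 (stove y) mm, top 24 mm above the deck, a white line along x on the middle of its top. Origin: on the deck under that line; axes as the stove's. Slides along stove y from 0.22 (outer end, near which it starts) to 0.06; stays where left, takes about 2 N.
- right_slider: The right slider's grip, same shape; slides from stove y = -0.22 (outer end, near which it starts) to y = -0.06 (inner end).
- left_mark: Red mark of the left slot: a flat pair of red dashes, 6 mm wide (y), one on each side of the slot, painted on the deck. Origin on the slot's centre line, on the deck; axes as the stove's. The slider is set when its white line has the same stove y as this.
- right_mark: Red mark of the right slot, as the left one.
- igniter (a joint): Travel of the igniter in m: 0 up, 0.006 fully down; a spring of up to 5 N brings it back up.
- igniter_top (a point): Centre of the top of the red round igniter button (24 mm across, in a low black housing), on the control deck midway between the slots at stove (-0.135, 0); pressed straight down.
- lighter: Yellow pocket lighter with a steel head, lying flat on the control deck across the slot of the burner under the griddle, in the slider's way. 80 mm (own x) x 24 mm (own y) x 14 mm thick, 30 g. Origin: centre of its underside; steel head at +x.
- ledge: Steel rest, fixed, on the cart beside the stove, left or right: base 130 x 64 x 6 mm, thin upright web, and on top a level blue ledge 130 mm (own x) x 32 mm (own y), its upper face 100 mm above the cart. Origin: centre of its underside.
- ledge_top (a point): Centre of the ledge's upper face; x along the ledge.
- griddle: Black cast aluminium griddle, 210 (x) x 230 (y) x 18 mm, standing on the left or the right burner. Origin: centre of its underside.
- tin_cup: Tin measuring cup, 90 mm across, 75 mm high, wire handle, standing on the other burner. Origin: centre of its underside.
- pepper_tin: Small red pepper tin, 34 mm across, 55 mm high, standing on the control deck behind the igniter. Origin: centre of its underside.
- spoon: Wooden spoon, 250 mm long (own x, bowl at +x), lying on the cart on the side of the stove away from the ledge.
There are look-alikes about, which are no part of the job. Leave any orange look-alike of the ledge alone. Several things have the shape of the lighter; the one meant has the colours described above.

How it is judged:
On the way, in this order (a step that is already met when the one before it is completed fails the run):
1. the lighter lies released along the top of the ledge (x of lighter in the frame of ledge_top between -0.045 and 0.045 m and y of lighter in the frame of ledge_top between -0.014 and 0.014 m and z of lighter in the frame of ledge_top between -0.018 and 0.018 m and angle between the x axis of lighter and the x axis of ledge, either way round below 0.35 rad and linear speed of lighter below 0.02 m/s and contact force between the fingers and lighter below 0.2 N and contact force between lighter and ledge above 0.1 N), for 0.2 s.
2. the slider of the burner under the griddle stands at its red mark (((horizontal distance between griddle and burner_left below 0.05 m and y of left_slider in the frame of left_mark between -0.005 and 0.005 m) or (horizontal distance between griddle and burner_right below 0.05 m and y of right_slider in the frame of right_mark between -0.005 and 0.005 m))), for 0.3 s.
3. the igniter is pressed down with the slider at its mark (value of joint igniter above 0.0045 m and ((horizontal distance between griddle and burner_left below 0.05 m and y of left_slider in the frame of left_mark between -0.005 and 0.005 m) or (horizontal distance between griddle and burner_right below 0.05 m and y of right_slider in the frame of right_mark between -0.005 and 0.005 m))), for 0.05 s.
At the end, for the whole second after the job is handed in: Lighter at rest, released, on the ledge: within 14 mm of its centre line, 45 mm of its middle, 20 degrees of its length; the griddle burner's slider at rest within 5 mm of its mark; igniter up again; griddle, cup, pepper tin and spoon within 12 mm of their starts (all of step 1 and ((horizontal distance between griddle and burner_left below 0.05 m and y of left_slider in the frame of left_mark between -0.005 and 0.005 m) or (horizontal distance between griddle and burner_right below 0.05 m and y of right_slider in the frame of right_mark between -0.005 and 0.005 m)) and value of joint igniter below 0.0015 m and linear speed of each of left_slider, right_slider below 0.01 m/s and distance of each of griddle, tin_cup, pepper_tin, spoon from where it was at the start of the episode below 0.012 m); the robot touches nothing.
It fails at once if the igniter is pressed (over 2.5 mm) while the griddle's slider is more than 5 mm off its mark (value of joint igniter above 0.0025 m and not ((horizontal distance between griddle and burner_left below 0.05 m and y of left_slider in the frame of left_mark between -0.005 and 0.005 m) or (horizontal distance between griddle and burner_right below 0.05 m and y of right_slider in the frame of right_mark between -0.005 and 0.005 m))).
It fails at once if the other burner's slider is moved more than 8 mm ((horizontal distance between griddle and burner_left below 0.05 m and distance of right_slider from where it was at the start of the episode above 0.008 m) or (horizontal distance between griddle and burner_right below 0.05 m and distance of left_slider from where it was at the start of the episode above 0.008 m)).
It fails at once if a slider is pinched or pushed with more than 18 N (contact force between the fingers and left_slider above 18 N or contact force between the fingers and right_slider above 18 N).
It fails at once if griddle, tin cup, pepper tin or spoon is shifted more than 12 mm or the cup or tin tipped (distance of any of griddle, tin_cup, pepper_tin, spoon from where it was at the start of the episode above 0.012 m or angle between any of tin_cup, pepper_tin's own z axis and vertical above 0.3 rad).
It also fails if it takes over 61 s, if anything falls off the work surface, if the arm or the gripper's body presses on something with over 40 N, if the wrist force passes 120 N, or if a joint passes its speed limit or range.

## Robot

A 6-joint arm with a two-finger parallel gripper is mounted at the origin on the work surface. World frame = base frame: x ahead of the robot, y to its left, z up, the work surface at z = 0. Lengths are in m, angles in rad, forces in N, time in s.
With the tool pointing down it reaches from about 0.35 to 0.925 m from the base axis. Payload 6.4 kg.
Tool frame: the origin (TCP) lies midway between the tips of the shut fingers; the grasp point (between the pads) lies 19 mm behind it; z points along the fingers, y is the line along which they close (so a half turn about z gives the same grasp; the last joint's range is limited). The gripper opens to 85 mm and grips with 20 to 120 N. Pads are 22 mm wide; open, the fingers measure 114 mm over their backs; the gripper's body (76 mm by 85 mm) begins 54 mm behind the grasp point. The pads swing forward as they close: fully open they stand 13 mm farther back than shut.
Start: joints at [-1.455, 0.245, 1.558, -0, 1.339, -0.174], TCP at [0.186, -0.623, 0.231] pointing down, gripper open.
Joint ranges: [-3.13, 3.13], [-1.02, 2.26], [0.13, 2.54], [-0.95, 4.09], [0.21, 2.88], [-2.74, 2.74]. Speed limits (rad/s): [2.57, 2.57, 3.14, 3.14, 3.14, 3.14].

## Interface

Orientations are given as a rotation vector (axis times angle).
In Python, from bench import manip gives the robot as it stands.
- The arm moves only by the shell command python3 -m jog 'ROWS' [FORCE]. ROWS is text: rows parted by semicolons, each of 7 numbers parted by spaces: the shift along the tool's x, y, z in m, then the turn, a rotation vector about the tool's x, y, z in degrees, then the closure, from -1 (fully open) to 1 (shut). In form: tx ty tz wx wy wz grip; .... A call has 1 to 8 rows; each row is the pose to reach, as a shift and turn from the pose commanded when the call began, along the tool's axes at that moment; what a row does not reach only later rows make up. A row lasts 1/12 s, in which the tool goes at most 41.7 mm and 7.16 degrees, less where a joint would pass 70% of its speed; a pose out of reach is approached as far as the arm can. A call with a gripper value outside its range is refused whole. The fingers move at their own pace and stop on an object; FORCE is the grip in N (left out, the last holds). Time passes only in rows, so rows that repeat a pose let the fingers close. It gives the time, the measured TCP pose, the force, the opening and the grip force at its end, in the units of the state.
- manip.read_state(): the state, without advancing time (a new reading comes with each control period).
- manip.camera(name): name is "side" or "top"; returns a dict with "img" (420x560x3 uint8, red, green, blue), "range_z" (420x560 float32, m along the optical axis (not along the pixel's ray), 0 where there is no reading), "fx", "fy", "cx", "cy" (pixels), "R" (3x3) and "t" (3): a world point X has camera coordinates R X + t. Camera axes: x right, y down, z forward; pixel columns grow to the right and rows downward; lengths in m; the calibration is good to about 2 mm. A picture is of the moment at which its call begins.
- manip.finish_job(): hands the job in; it is judged then, once.
The state is a dict: "time_s": time; "joint_positions": joint angles; "joint_vel": joint speeds; "joint_torque": joint torques, N m; "tcp_pos": TCP position; "tcp_rot": TCP orientation; "wrist_force": force on the tool from outside, world axes, zero at the start; "moment": the same for the moment, N m; "finger_gap": opening from 0.0 (shut) to 1.0 (fully open); "grip_force": force on a finger pad.
Only numpy, scipy, OpenCV 4.12 (cv2) and the standard library are available. Lean on these libraries where they do the work, as an engineer would, in place of code of your own. Each camera call takes 0.05 s, during which the arm holds its last target. There are 200 camera calls.

## Working session

There is one attempt and no reset: what is moved stays moved. The work goes in short steps, Python scripts to look and compute and a shell command to move; the robot and the scene stay as the last step left them, time stands still between calls to the robot, and variables do not carry over. Pictures are saved under pics/ and viewed, at most 10 in all, crops included, and the job is handed in when it is done.

```bash
ls; mkdir -p pics; python3 - <<'E'
from bench import manip
import cv2,numpy as np
s=manip.read_state();print({k:np.round(v,3).tolist() for k,v in s.items()})
for n in("top","side"):
    c=manip.camera(n);np.savez(f"pics/{n}0.npz",**c);cv2.imwrite(f"pics/{n}0.png",c["img"][:,:,::-1])
    print(n,c["fx"],c["cx"],c["cy"],c["R"].round(3).tolist(),c["t"])
E
```

```text
pics
{'time_s': 0.0, 'joint_positions': [-1.455, 0.246, 1.559, 0.0, 1.339, -0.174], 'joint_vel': [-0.0, -0.001, -0.001, 0.0, -0.002, -0.0], 'joint_torque': [-0.002, -42.952, -32.613, -0.0, 0.005, -0.0], 'tcp_pos': [0.186, -0.622, 0.23], 'tcp_rot': [-3.107, -0.453, -0.0], 'wrist_force': [0.365, -1.178, -0.195], 'moment': [0.058, 0.005, -0.049], 'grip_force': 0.0, 'finger_gap': 0.997}
top 436.65018872765415 273.49536511131885 211.02480561226693 [[-0.01, -1.0, -0.018], [-0.989, 0.012, -0.15], [0.15, 0.016, -0.989]] [0.06935052 0.52529482 1.1300887 ]
side 456.38660587851456 273.8068925594312 214.08335826316028 [[-0.862, -0.506, 0.017], [-0.363, 0.595, -0.717], [0.353, -0.624, -0.697]] [0.47359162 0.22515561 1.1368751 ]
```

View pics/top0.png

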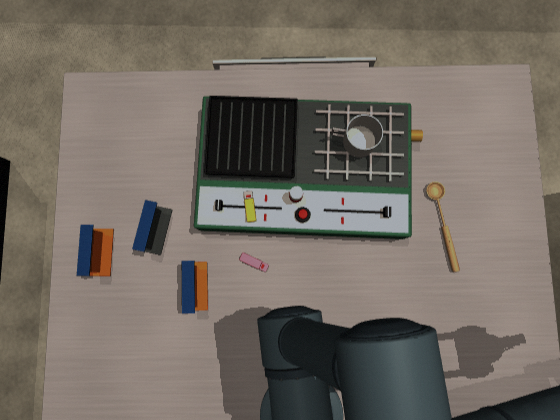

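View pics/side0.png

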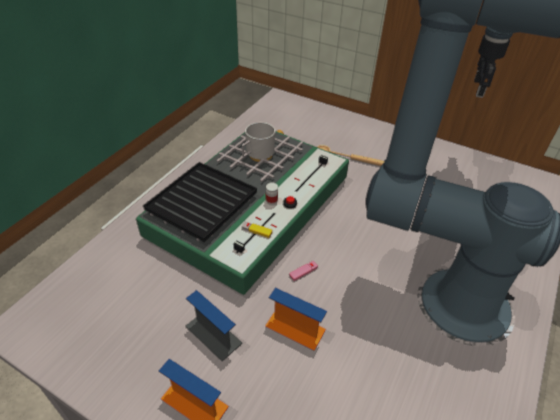

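The top picture shows the griddle on the left burner (250,137), with its slider at (219,205) and its red marks at (265,199) and (265,217).

- **Lighter candidates:** there is a yellow one across the left slot at (250,207) and a pink one on the cart at (254,262). The yellow one on the deck fits the description.
- **Ledge candidates:** the one at (150,227) has a blue top on a grey steel base. Those at (95,250) and (195,287) have orange bodies, so they are the look-alikes. The grey one fits.

I'll confirm both choices in one enlarged crop.

```bash
cat > h.py <<'E'
import numpy as np,cv2
def load(n): return dict(np.load(f"pics/{n}.npz"))
def pts(c):
    v,u=np.mgrid[0:420,0:560]; z=c["range_z"]
    P=np.stack([(u-c["cx"])/c["fx"]*z,(v-c["cy"])/c["fy"]*z,z],-1)
    return (P-c["t"])@c["R"]
def onplane(c,u,v,z):
    d=c["R"].T@np.array([(u-c["cx"])/c["fx"],(v-c["cy"])/c["fy"],1]); o=-c["R"].T@c["t"]
    return o+d*(z-o[2])/d[2]
E
python3 - <<'E'
from h import *
c=load("top0");s=load("side0")
cv2.imwrite("pics/crop1.png",np.hstack([cv2.resize(c["img"][180:300,70:310,::-1],None,fx=2.2,fy=2.2,interpolation=2)[:264],cv2.resize(s["img"][210:330,170:290,::-1],(264,264))]))
P=pts(c);hsv=cv2.cvtColor(c["img"],cv2.COLOR_RGB2HSV);H,S,V=cv2.split(hsv)
def rep(nm,m,box):
    b=np.zeros_like(m);b[box[1]:box[3],box[0]:box[2]]=1;m=m&b&(c["range_z"]>0)
    v,u=np.nonzero(m);Q=P[m>0]
    r=cv2.minAreaRect(Q[:,:2].astype(np.float32)*1000)
    print(nm,len(u),(u.mean().round(1),v.mean().round(1)),"mean",Q.mean(0).round(4),"med z",np.median(Q[:,2]).round(4),r)
rep("yellow",((H>20)&(H<35)&(S>150)&(V>80)).astype(np.uint8),(235,180,270,230))
z=P[:,:,2]
rep("lighter by height",((z>.093)&(z<.110)).astype(np.uint8),(236,186,262,226))
for n,b in(("grey",(125,190,175,260)),("or1",(70,215,118,285)),("or2",(175,255,212,320))):
    rep(n,((H>95)&(H<130)&(S>120)&(z>.08)).astype(np.uint8),b)
rep("Lslider",((V<70)&(z>.098)&(z<.13)).astype(np.uint8),(208,190,232,220))
rep("red",(((H<8)|(H>172))&(S>150)&(V>90)).astype(np.uint8),(258,190,272,206))
rep("red2",(((H<8)|(H>172))&(S>150)&(V>90)).astype(np.uint8),(258,210,272,226))
rep("Rred",(((H<8)|(H>172))&(S>150)&(V>90)).astype(np.uint8),(336,190,350,210))
rep("Rred2",(((H<8)|(H>172))&(S>150)&(V>90)).astype(np.uint8),(336,213,350,228))
rep("ign",(((H<8)|(H>172))&(S>150)&(V>60)).astype(np.uint8),(293,205,313,225))
rep("deck",((S<60)&(V>150)&(z>.075)&(z<.095)).astype(np.uint8),(190,180,420,245))
rep("griddle",((z>.11)&(z<.14)).astype(np.uint8),(195,90,305,182))
rep("pepper",((z>.12)&(z<.16)).astype(np.uint8),(280,180,312,210))
E
```

```text
yellow 202 (np.float64(249.8), np.float64(209.9)) mean [0.5209 0.123  0.0983] med z 0.0985 ((521.920654296875, 123.2138671875), (58.82004928588867, 22.991422653198242), 7.472254276275635)
lighter by height 284 (np.float64(249.3), np.float64(206.6)) mean [0.5294 0.1241 0.0983] med z 0.0985 ((530.655517578125, 124.40377807617188), (80.42782592773438, 23.888351440429688), 7.056589603424072)
grey 619 (np.float64(144.5), np.float64(225.4)) mean [0.4842 0.3911 0.0996] med z 0.0996 ((484.80706787109375, 391.31365966796875), (32.76668167114258, 127.27594757080078), 77.45222473144531)
or1 628 (np.float64(84.6), np.float64(249.7)) mean [0.4242 0.5412 0.0996] med z 0.0997 ((424.16070556640625, 541.1387329101562), (34.513267517089844, 126.8694839477539), 88.60374450683594)
or2 642 (np.float64(187.7), np.float64(287.0)) mean [0.3288 0.2777 0.0998] med z 0.0999 ((330.47296142578125, 277.1270446777344), (126.14531707763672, 31.261491775512695), 1.6046676635742188)
Lslider 57 (np.float64(218.2), np.float64(204.8)) mean [0.5333 0.2023 0.1081] med z 0.1077 ((533.3955688476562, 202.90916442871094), (15
[... 886 characters left out ...]
0106  0.1049] med z 0.1057 ((509.5326843261719, -11.001182556152344), (22.149690628051758, 23.043004989624023), 45.32987976074219)
deck 6192 (np.float64(306.1), np.float64(209.5)) mean [ 0.5223 -0.0206  0.0855] med z 0.0855 ((523.953125, -11.379425048828125), (537.603759765625, 98.51680755615234), 86.9361343383789)
griddle 1919 (np.float64(251.0), np.float64(136.4)) mean [0.711  0.1186 0.1134] med z 0.112 ((711.4830322265625, 118.91509246826172), (230.7127227783203, 211.09945678710938), 86.95654296875)
pepper 154 (np.float64(295.8), np.float64(193.3)) mean [0.5546 0.0064 0.1382] med z 0.1394 ((555.4500122070312, 6.860721588134766), (30.823631286621094, 31.73710060119629), 1.9416608810424805)
```

View pics/crop1.png

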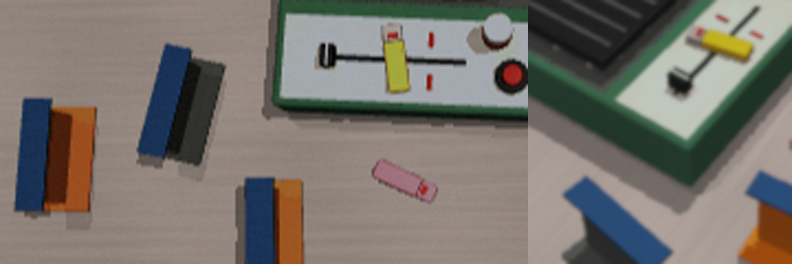

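The enlarged crop confirms both choices:

- **Lighter:** yellow with a steel head, across the left slot at about (397,60) in the crop. Its head points away from the robot.
- **Ledge:** the grey-based one at about (165,100) in the crop, not the orange-bodied pair.

Next I'll work out the approach move.

```bash
cat >> h.py <<'E'
from bench import manip
from scipy.spatial.transform import Rotation as Ro
def go(p,yaw=None,ref=None):
    """shift (mm) and turn (deg) in tool axes from present pose to p with tool x at yaw (deg, mod 180), tool down"""
    s=manip.read_state();R=Ro.from_rotvec(s["tcp_rot"])
    print("t",s["time_s"],"tcp",np.round(s["tcp_pos"],4),"toolx yaw",np.degrees(np.arctan2(*R.as_matrix()[[1,0],0])).round(2),"q",np.round(s["joint_positions"],2),"gap",np.round(s["finger_gap"],3))
    print(" shift mm",(R.inv().apply(np.array(p)-s["tcp_pos"])*1000).round(1))
    if yaw is not None:
        for y in(yaw,yaw+180):
            T=Ro.from_euler("z",y,degrees=True)*Ro.from_euler("x",180,degrees=True)
            print(" turn deg",np.degrees((R.inv()*T).as_rotvec()).round(2))
E
python3 -c "
from h import *
go([.5305,.1244,.25],7.1)"
```

```text
t 0.1 tcp [ 0.1857 -0.6224  0.2303] toolx yaw 16.61 q [-1.46  0.25  1.56  0.    1.34 -0.17] gap 1.001
 shift mm [ 543.8 -617.1  -18.5]
 turn deg [-0.1  -0.01  9.51]
 turn deg [ 2.0000e-02 -1.5000e-01 -1.7049e+02]
```

```bash
python3 -m jog '0 0 -0.02 0 0 0 -1; 0.544 -0.617 -0.02 0 0 9.5 -1; 0.544 -0.617 -0.02 0 0 9.5 -1; 0.544 -0.617 -0.02 0 0 9.5 -1; 0.544 -0.617 -0.02 0 0 9.5 -1; 0.544 -0.617 -0.02 0 0 9.5 -1; 0.544 -0.617 -0.02 0 0 9.5 -1; 0.544 -0.617 -0.02 0 0 9.5 -1' 30; python3 -c "
from h import *
go([.5305,.1244,.25],7.1)"
```

```text
time_s: 0.77
tcp_pos: [0.3083, -0.356, 0.2508]
tcp_rot: [-3.135, -0.194, 0.0]
wrist_force: [0.5, -0.1, 0.0]
finger_gap: 1.004
grip_force: 0.0
t 0.7667 tcp [ 0.3083 -0.356   0.2508] toolx yaw 7.07 q [-1.1  -0.21  1.98  0.    1.37  0.35] gap 1.004
 shift mm [ 279.6 -449.4    1.1]
 turn deg [-0.04  0.01 -0.03]
 turn deg [1.0000e-02 6.0000e-02 1.7997e+02]
```

```bash
python3 -m jog '0.28 -0.449 0 0 0 0 -1; 0.28 -0.449 0 0 0 0 -1; 0.28 -0.449 0 0 0 0 -1; 0.28 -0.449 0 0 0 0 -1; 0.28 -0.449 0 0 0 0 -1; 0.28 -0.449 0 0 0 0 -1; 0.28 -0.449 0 0 0 0 -1; 0.28 -0.449 0 0 0 0 -1' && python3 -c "
from h import *
go([.5305,.1244,.25],7.1)"
```

```text
time_s: 1.43
tcp_pos: [0.4483, -0.0535, 0.2511]
tcp_rot: [3.135, 0.195, 0.0]
wrist_force: [0.9, -0.4, -0.8]
finger_gap: 1.0
grip_force: 0.0
t 1.4333 tcp [ 0.4483 -0.0535  0.2511] toolx yaw 7.1 q [-0.37 -0.26  2.02 -0.    1.38  1.08] gap 1.0
 shift mm [ 103.6 -166.3    1.1]
 turn deg [ 0.01 -0.01  0.  ]
 turn deg [ 1.0e-02  1.0e-02 -1.8e+02]
```

```bash
python3 -m jog '0.104 -0.166 0 0 0 0 -1; 0.104 -0.166 0 0 0 0 -1; 0.104 -0.166 0 0 0 0 -1; 0.104 -0.166 0 0 0 0 -1; 0.104 -0.166 0 0 0 0 -1; 0.104 -0.166 0 0 0 0 -0.4; 0.104 -0.166 0 0 0 0 -0.4; 0.104 -0.166 0.03 0 0 0 -0.4' && python3 -c "
from h import *
go([.5305,.1244,.11],7.1)"
```

```text
time_s: 2.1
tcp_pos: [0.5342, 0.1218, 0.2268]
tcp_rot: [3.135, 0.195, 0.018]
wrist_force: [1.4, 0.4, -0.1]
finger_gap: 0.702
grip_force: 0.0
t 2.1 tcp [0.5342 0.1218 0.2268] toolx yaw 7.13 q [ 0.02  0.    1.83 -0.    1.3   1.46] gap 0.702
 shift mm [ -4.7  -3.2 116.8]
 turn deg [ 0.09 -0.64  0.03]
 turn deg [ 1.0100e+00  1.4000e-01 -1.7997e+02]
```

```bash
python3 -m jog '0 0 0.035 0 0 0 -0.4; 0 0 0.07 0 0 0 -0.4; 0 0 0.1 0 0 0 -0.4; 0 0 0.1 0 0 0 -0.4; 0 0 0.1 0 0 0 -0.4' && python3 -c "
from h import *
go([.5305,.1244,.0885],7.1)"
```

```text
time_s: 2.52
tcp_pos: [0.5293, 0.1209, 0.1201]
tcp_rot: [3.136, 0.192, -0.006]
wrist_force: [0.1, -0.4, 1.3]
finger_gap: 0.701
grip_force: 0.0
t 2.5167 tcp [0.5293 0.1209 0.1201] toolx yaw 7.02 q [ 0.02  0.13  1.91 -0.    1.11  1.46] gap 0.701
 shift mm [ 1.7 -3.4 31.6]
 turn deg [-0.01  0.23 -0.08]
 turn deg [3.6000e-01 2.0000e-02 1.7992e+02]
```

```bash
python3 -m jog '0.0015 -0.0034 0.015 0 0 0 -0.4; 0.0015 -0.0034 0.031 0 0 0 -0.4; 0.0015 -0.0034 0.031 0 0 0 -0.4; 0.0015 -0.0034 0.031 0 0 0 0.2; 0.0015 -0.0034 0.031 0 0 0 1; 0.0015 -0.0034 0.031 0 0 0 1; 0.0015 -0.0034 0.031 0 0 0 1; 0.0015 -0.0034 0.031 0 0 0 1' 30 && python3 -c "
from h import *
go([.5305,.1244,.0885],7.1)"
```

```text
time_s: 3.18
tcp_pos: [0.5334, 0.1254, 0.0926]
tcp_rot: [3.135, 0.195, 0.006]
wrist_force: [-1.4, -0.9, 7.3]
finger_gap: 0.269
grip_force: 30.2
t 3.1833 tcp [0.5334 0.1254 0.0926] toolx yaw 7.11 q [ 0.02  0.18  1.91 -0.    1.05  1.47] gap 0.269
 shift mm [-3.   0.6  4.1]
 turn deg [ 0.04 -0.2   0.01]
 turn deg [ 3.1000e-01  6.0000e-02 -1.7999e+02]
```

```bash
python3 -m jog '0 0 -0.02 0 0 0 1; 0 0 -0.05 0 0 0 1; 0 0 -0.09 0 0 0 1; 0 0 -0.12 0 0 0 1; 0 0 -0.12 0 0 0 1; 0 0 -0.12 0 0 0 1; 0 0 -0.12 0 0 0 1' && python3 - <<'E'
from h import *
c=manip.camera("side");np.savez("pics/side1.npz",**c)
t=manip.camera("top")
cv2.imwrite("pics/v1.png",np.hstack([c["img"][140:320,180:380,::-1],t["img"][140:320,180:380,::-1]]).repeat(2,0).repeat(2,1)[:600,:800])
go([.4848,.3913,.21],-12.6)
E
```

```text
time_s: 3.77
tcp_pos: [0.5314, 0.1255, 0.2098]
tcp_rot: [-3.136, -0.195, 0.001]
wrist_force: [-0.5, 0.2, -0.6]
finger_gap: 0.27
grip_force: 29.6
t 3.8667 tcp [0.5307 0.1255 0.2084] toolx yaw 7.1 q [0.02 0.02 1.84 0.   1.28 1.47] gap 0.266
 shift mm [ -12.7 -269.5   -1.5]
 turn deg [1.00e-02 2.00e-01 1.97e+01]
 turn deg [-2.800e-01  2.000e-02 -1.603e+02]
```

View pics/v1.png

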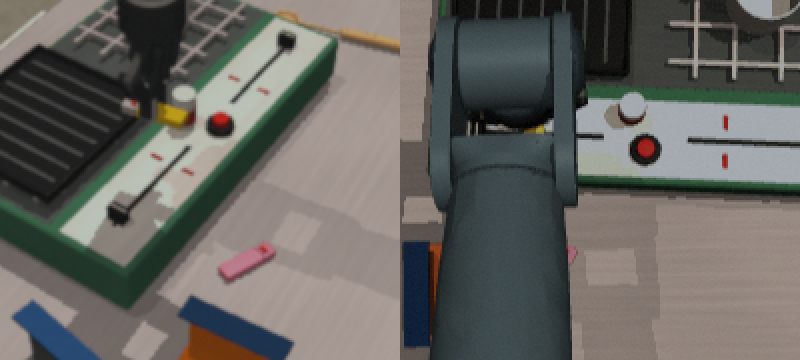

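The lighter is held level at its middle; in the side crop its body is at (172,112) and the steel head at (128,105). The left slider and its marks are in view. I'll measure the lighter's height in the hand, then move over the ledge.

```bash
python3 - <<'E'
from h import *
c=load("side1");P=pts(c);H,S,V=cv2.split(cv2.cvtColor(c["img"],cv2.COLOR_RGB2HSV))
m=(H>20)&(H<35)&(S>130)&(V>60);m[:185]=0;m[206:]=0;m[:,:250]=0;m[:,280:]=0
Q=P[m];print(len(Q),Q.mean(0).round(4),np.percentile(Q[:,2],[2,10,50,80,90,98]).round(4))
E
python3 -m jog '-0.013 -0.27 -0.01 0 0 19.7 1; -0.013 -0.27 -0.01 0 0 19.7 1; -0.013 -0.27 -0.01 0 0 19.7 1; -0.013 -0.27 -0.01 0 0 19.7 1; -0.013 -0.27 -0.01 0 0 19.7 1; -0.013 -0.27 -0.01 0 0 19.7 1; -0.013 -0.27 -0.01 0 0 19.7 1; -0.013 -0.27 -0.01 0 0 19.7 1' && python3 -c "
from h import *
go([.4848,.3913,.109],-12.6)"
```

```text
139 [0.5054 0.1228 0.2157] [0.122  0.2104 0.2159 0.217  0.2177 0.219 ]
time_s: 4.53
tcp_pos: [0.4832, 0.3962, 0.2185]
tcp_rot: [-3.124, 0.336, 0.004]
wrist_force: [0.0, -0.3, 0.3]
finger_gap: 0.267
grip_force: 29.7
t 4.5333 tcp [0.4832 0.3962 0.2185] toolx yaw -12.28 q [0.5  0.2  1.64 0.   1.31 2.29] gap 0.267
 shift mm [  2.9   4.4 109.5]
 turn deg [0.01 0.16 0.32]
 turn deg [-2.4000e-01  2.0000e-02 -1.7968e+02]
```

```bash
python3 -m jog '0 0 0.03 0 0 0 1; 0 0 0.06 0 0 0 1; 0 0 0.09 0 0 0 1; 0 0 0.09 0 0 0 1; 0 0 0.09 0 0 0 1' && python3 -c "
from h import *
go([.4848,.3913,.1065],-12.6)"
```

```text
time_s: 4.95
tcp_pos: [0.4838, 0.3905, 0.1274]
tcp_rot: [3.119, -0.345, -0.008]
wrist_force: [-0.4, 0.6, 0.8]
finger_gap: 0.269
grip_force: 29.7
t 4.95 tcp [0.4838 0.3905 0.1274] toolx yaw -12.61 q [ 0.5   0.29  1.7  -0.    1.15  2.29] gap 0.269
 shift mm [ 0.9 -1.1 20.9]
 turn deg [ 0.25  0.28 -0.01]
 turn deg [  0.44  -0.4  179.99]
```

Now lower slowly, then open.

```bash
python3 -m jog '0.001 -0.001 0.01 0 0 0 1; 0.001 -0.001 0.017 0 0 0 1; 0.001 -0.001 0.02 0 0 0 1; 0.001 -0.001 0.02 0 0 0 1; 0.001 -0.001 0.02 0 0 0 1; 0.001 -0.001 0.02 0 0 0 1' && python3 -c "
from h import *
go([.4848,.3913,.1065],-12.6)"
```

```text
time_s: 5.45
tcp_pos: [0.4872, 0.3928, 0.1111]
tcp_rot: [-3.122, 0.344, -0.002]
wrist_force: [0.5, 0.2, -0.5]
finger_gap: 0.268
grip_force: 29.7
t 5.45 tcp [0.4872 0.3928 0.1111] toolx yaw -12.59 q [0.5  0.32 1.7  0.   1.12 2.29] gap 0.268
 shift mm [-2.   2.   4.5]
 turn deg [-0.05 -0.05  0.01]
 turn deg [ 8.0000e-02 -8.0000e-02 -1.7999e+02]
```

```bash
python3 -m jog '-0.001 0.001 0.002 0 0 0 1; -0.001 0.001 0.003 0 0 0 1; -0.001 0.001 0.003 0 0 0 1; -0.001 0.001 0.003 0 0 0 1' && python3 -c "
from h import *
go([.4848,.3913,.1065],-12.6)"
```

```text
time_s: 5.78
tcp_pos: [0.4856, 0.3919, 0.1077]
tcp_rot: [-3.123, 0.344, -0.0]
wrist_force: [-1.7, -0.1, 1.9]
finger_gap: 0.269
grip_force: 30.0
t 5.7833 tcp [0.4856 0.3919 0.1077] toolx yaw -12.59 q [ 0.5   0.32  1.71 -0.    1.11  2.29] gap 0.269
 shift mm [-0.7  0.8  1.2]
 turn deg [-0.01 -0.01  0.01]
 turn deg [ 2.0000e-02 -1.0000e-02 -1.7999e+02]
```

Contact is light (1.9 N up). Lowering another 0.7 mm, opening gradually, then rising.

```bash
python3 -m jog '0 0 0.0007 0 0 0 1; 0 0 0.0007 0 0 0 1; 0 0 0.0007 0 0 0 0.3; 0 0 0.0007 0 0 0 0; 0 0 0.0007 0 0 0 -0.3; 0 0 0.0007 0 0 0 -0.5; 0 0 0.0007 0 0 0 -0.5; 0 0 -0.02 0 0 0 -0.5' && python3 -m jog '0 0 -0.04 0 0 0 -0.5; 0 0 -0.08 0 0 0 -0.5; 0 0 -0.12 0 0 0 -0.5; 0 0.04 -0.12 0 0 0 0; 0 0.08 -0.12 0 0 0 1; 0 0.12 -0.12 0 0 0 1; 0 0.16 -0.12 0 0 0 1; 0 0.16 -0.12 0 0 0 1' && python3 - <<'E'
from h import *
for n in("side","top"):
    c=manip.camera(n);np.savez(f"pics/{n}2.npz",**c);P=pts(c);H,S,V=cv2.split(cv2.cvtColor(c["img"],cv2.COLOR_RGB2HSV))
    cv2.imwrite(f"pics/{n}2.png",c["img"][:,:,::-1])
    m=(abs(P[...,0]-.485)<.09)&(abs(P[...,1]-.391)<.09)&(P[...,2]>.107)&(P[...,2]<.125)
    Q=P[m]
    if len(Q)>20:print(n,len(Q),Q.mean(0).round(4),cv2.minAreaRect((Q[:,:2]*1000).astype(np.float32)))
go([.54,.25,.2],-3)
E
```

```text
time_s: 6.45
tcp_pos: [0.4828, 0.3902, 0.1228]
tcp_rot: [3.118, -0.344, -0.012]
wrist_force: [-0.7, 0.1, -0.8]
finger_gap: 0.749
grip_force: 0.0
time_s: 7.12
tcp_pos: [0.4492, 0.2312, 0.2465]
tcp_rot: [3.119, -0.351, -0.002]
wrist_force: [-0.4, 0.6, -0.4]
finger_gap: 0.039
grip_force: 0.0
side 370 [0.48   0.3928 0.1131] ((482.0456237792969, 391.5797119140625), (25.11134147644043, 80.881103515625), 75.67042541503906)
t 7.2167 tcp [0.4507 0.2348 0.2475] toolx yaw -12.73 q [ 0.26 -0.11  1.9   0.    1.35  2.05] gap 0.002
 shift mm [ 83.7 -34.5  47.5]
 turn deg [-0.03 -0.03 -9.73]
 turn deg [-5.0000e-02  5.0000e-02  1.7027e+02]
```

View pics/side2.png

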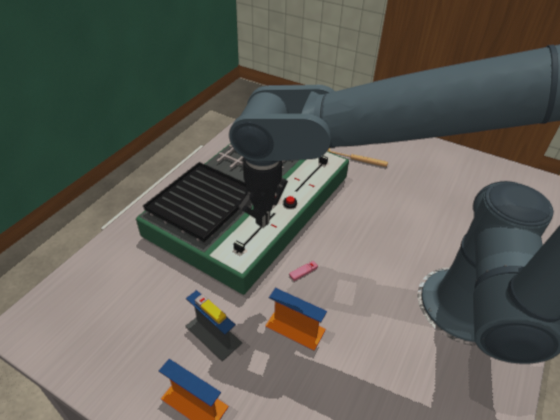

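The lighter lies centred on the grey ledge, at (212,309) in the side picture: about 3 mm off its middle and 2° off its length. Next I'll measure the slider and mark again, then go down outside the slider with the fingers shut.

```bash
python3 - <<'E'
from h import *
c=load("side1");P=pts(c);H,S,V=cv2.split(cv2.cvtColor(c["img"],cv2.COLOR_RGB2HSV));z=P[...,2]
d=np.array([.054,.9985])
red=((H<8)|(H>172))&(S>120)&(V>80)&(z<.095)&(z>.078)&(abs(P[...,1]-.085)<.02)&(P[...,0]<.58)
n,l,st,ce=cv2.connectedComponentsWithStats(red.astype(np.uint8))
for i in range(1,n):
    if st[i,4]>4: print("mark",st[i,4],ce[i].round(1),P[l==i].mean(0).round(4))
m=(z>.104)&(z<.115)&(abs(P[...,1]-.205)<.03)&(abs(P[...,0]-.533)<.03);Q=P[m]
print("slider top",len(Q),Q.mean(0).round(4),cv2.minAreaRect((Q[:,:2]*1000).astype(np.float32)))
c=load("top0");P=pts(c);z=P[...,2];m=(z>.104)&(z<.115)&(abs(P[...,1]-.205)<.03)&(abs(P[...,0]-.533)<.03);Q=P[m]
print("top cam",len(Q),Q.mean(0).round(4),cv2.minAreaRect((Q[:,:2]*1000).astype(np.float32)))
E
python3 -m jog '0.088 0.005 0 0 0 -9.7 1; 0.088 0.005 0 0 0 -9.7 1; 0.088 0.005 0 0 0 -9.7 1; 0.088 -0.022 0.04 0 0 -9.7 1; 0.088 -0.022 0.08 0 0 -9.7 1; 0.088 -0.022 0.09 0 0 -9.7 1; 0.088 -0.022 0.09 0 0 -9.7 1' && python3 -c "
from h import *
go([.538,.242,.097],-3)"
```

```text
slider top 62 [0.5334 0.2042 0.1083] ((534.0662841796875, 203.99044799804688), (26.876741409301758, 17.902002334594727), 10.755524635314941)
top cam 67 [0.5335 0.2025 0.1086] ((533.4998779296875, 202.9063720703125), (15.681891441345215, 25.430871963500977), 88.46107482910156)
time_s: 7.8
tcp_pos: [0.5383, 0.2388, 0.1516]
tcp_rot: [3.138, -0.077, -0.015]
wrist_force: [0.6, -0.7, 0.2]
finger_gap: -0.002
grip_force: 0.0
t 7.8 tcp [0.5383 0.2388 0.1516] toolx yaw -2.8 q [0.23 0.19 1.77 0.   1.19 1.84] gap -0.002
 shift mm [ 0.1 -3.3 54.6]
 turn deg [0.14 0.56 0.2 ]
 turn deg [  -0.87    0.22 -179.79]
```

```bash
python3 -m jog '0 -0.003 0.02 0 0 0 1; 0 -0.003 0.045 0 0 0 1; 0 -0.003 0.048 0 0 0 1; 0 -0.003 0.048 0 0 0 1; 0 -0.003 0.048 0 0 0 1' && python3 - <<'E'
from h import *
go([.537,.226,.097],-3)
c=manip.camera("side");np.savez("pics/side3.npz",**c)
cv2.imwrite("pics/side3.png",cv2.resize(c["img"][170:280,190:330,::-1],None,fx=5,fy=5,interpolation=2))
E
```

```text
time_s: 8.22
tcp_pos: [0.5426, 0.2416, 0.1111]
tcp_rot: [-3.14, 0.079, -0.004]
wrist_force: [-0.3, -0.0, 0.0]
finger_gap: -0.001
grip_force: 0.0
t 8.2167 tcp [0.5426 0.2416 0.1111] toolx yaw -2.87 q [0.23 0.25 1.79 0.   1.1  1.85] gap -0.001
 shift mm [-4.9 15.9 14.1]
 turn deg [-0.04 -0.14  0.13]
 turn deg [ 2.1000e-01 -7.0000e-02 -1.7987e+02]
```

View pics/side3.png

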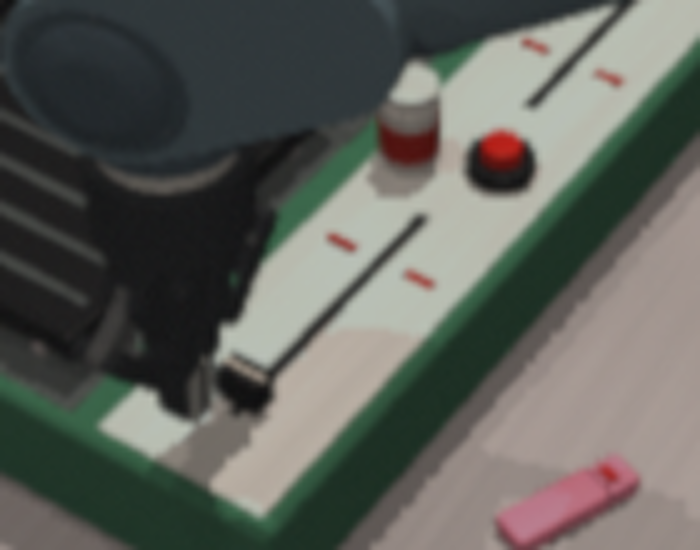

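The shut fingers stand outside the slider; in this crop the slider is at (243,382) and the fingertip at (180,405). The red dashes are at (341,242) and (420,279), and the igniter is at (500,150).

```bash
python3 - <<'E'
from h import *
c=load("side3")
cs=lambda a,b:(190+(a+.5)/5-.5,170+(b+.5)/5-.5)
for q in((341,242),(420,279)):print(onplane(c,*cs(*q),.085).round(4))
print("igniter",onplane(c,*cs(500,143),.105).round(4))
print("line",onplane(c,*cs(249,368),.109).round(4))
E
python3 -m jog '-0.005 0 0.007 0 0 0 1; -0.005 0 0.014 0 0 0 1; -0.005 0 0.014 0 0 0 1; -0.005 0.004 0.014 0 0 0 1; -0.005 0.008 0.014 0 0 0 1; -0.005 0.012 0.014 0 0 0 1; -0.005 0.012 0.014 0 0 0 1' && python3 -c "
from h import *
go([.537,.226,.097],-3)"
```

```text
[0.5538 0.0798 0.085 ]
[0.5036 0.0816 0.085 ]
igniter [ 0.5093 -0.0142  0.105 ]
line [0.5329 0.1989 0.109 ]
time_s: 8.85
tcp_pos: [0.5361, 0.2284, 0.0955]
tcp_rot: [3.14, -0.081, 0.0]
wrist_force: [0.3, 0.1, 0.1]
finger_gap: -0.002
grip_force: 0.0
t 8.85 tcp [0.5361 0.2284 0.0955] toolx yaw -2.95 q [ 0.21  0.25  1.82 -0.    1.07  1.83] gap -0.002
 shift mm [ 1.   2.3 -1.5]
 turn deg [ 0.   -0.02  0.05]
 turn deg [ 3.0000e-02  1.0000e-02 -1.7995e+02]
```

```bash
python3 -m jog '0 0.005 -0.001 0 0 0 1; 0 0.01 -0.001 0 0 0 1; 0 0.015 -0.001 0 0 0 1; 0 0.02 -0.001 0 0 0 1; 0 0.025 -0.001 0 0 0 1; 0 0.03 -0.001 0 0 0 1; 0 0.036 -0.001 0 0 0 1; 0 0.042 -0.001 0 0 0 1' && python3 -m jog '0 0.007 0 0 0 0 1; 0 0.014 0 0 0 0 1; 0 0.021 0 0 0 0 1; 0 0.028 0 0 0 0 1; 0 0.035 0 0 0 0 1; 0 0.042 0 0 0 0 1; 0 0.046 0 0 0 0 1; 0 0.046 0 0 0 0 1' && cat > meas.py <<'E'
from h import *
import sys
k=sys.argv[1]
d=np.array([.054,.9985])
for n in("side","top"):
    c=manip.camera(n);np.savez(f"pics/{n}{k}.npz",**c);P=pts(c);z=P[...,2]
    H,S,V=cv2.split(cv2.cvtColor(c["img"],cv2.COLOR_RGB2HSV))
    cv2.imwrite(f"pics/{n}{k}.png",cv2.resize(c["img"][170:280,190:330,::-1],None,fx=5,fy=5,interpolation=2))
    red=((H<8)|(H>172))&(S>110)&(V>80)&(z<.093)&(z>.075)&(abs(P[...,1]-.085)<.02)&(P[...,0]<.58)&(P[...,0]>.48)
    m,l,st,ce=cv2.connectedComponentsWithStats(red.astype(np.uint8))
    for i in range(1,m):
        if st[i,4]>4:
            p=onplane(c,*ce[i],.085);print(n,"mark",st[i,4],ce[i].round(1),p.round(4),"s",(p[:2]@d).round(4))
    m=(z>.104)&(z<.113)&(P[...,1]>.05)&(P[...,1]<.23)&(abs(P[...,0]-.530)<.02);Q=P[m]
    if len(Q):print(n,"slider-height pts",len(Q),Q.mean(0).round(4),"s pct",np.percentile(Q[:,:2]@d,[5,25,50,75,95]).round(4))
go([.53,.1,.097],-3)
E
python3 meas.py 4
```

```text
time_s: 9.52
tcp_pos: [0.5337, 0.1867, 0.0964]
tcp_rot: [-3.14, 0.079, 0.0]
wrist_force: [-0.9, 3.0, 1.0]
finger_gap: -0.001
grip_force: 1.1
time_s: 10.18
tcp_pos: [0.5316, 0.1402, 0.0962]
tcp_rot: [3.14, -0.081, 0.0]
wrist_force: [0.1, -0.1, 0.2]
finger_gap: 0.001
grip_force: 0.0
side slider-height pts 48 [0.5233 0.1308 0.1081] s pct [0.1384 0.1446 0.154  0.1751 0.1803]
top mark 14 [264.6 216.8] [0.5045 0.0857 0.085 ] s 0.1128
t 10.2833 tcp [0.5316 0.1408 0.0962] toolx yaw -2.9 q [ 0.05  0.18  1.9  -0.    1.06  1.67] gap -0.003
 shift mm [ 0.5 40.8 -0.8]
 turn deg [ 0.04 -0.02  0.09]
 turn deg [ 3.000e-02  6.000e-02 -1.799e+02]
```

View pics/side4.png

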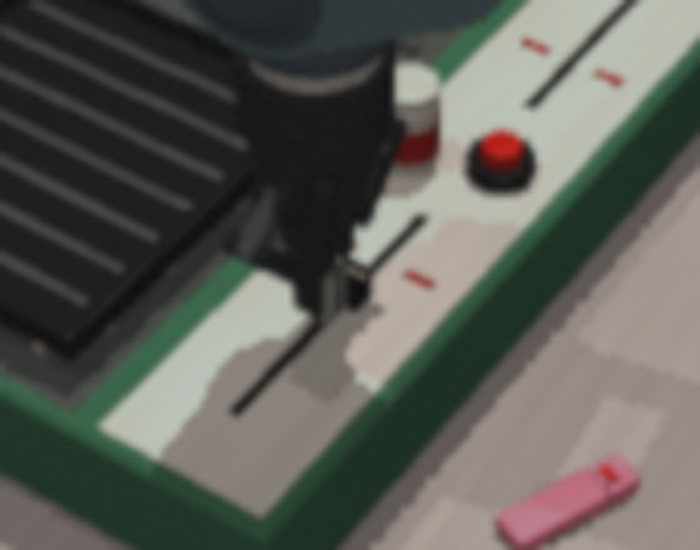

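The slider moves smoothly ahead of the finger; it is at (357,280) in this crop with the near dash at (420,279). I'll push a bit further, then back off and measure.

```bash
python3 -m jog '0 0.006 0 0 0 0 1; 0 0.012 0 0 0 0 1; 0 0.018 0 0 0 0 1; 0 0.024 0 0 0 0 1; 0 0.027 0 0 0 0 1; 0 0.027 0 0 0 0 1; 0 0.027 0 0 0 0 1' && python3 -c "
from h import *
go([.53,.1,.097],-3)" && python3 -m jog '0 -0.01 0 0 0 0 1; 0 -0.04 0 0 0 0 1; 0 -0.07 0 0 0 0 1; 0 -0.1 0 0 0 0 1; 0 -0.1 0 0 0 0 1' && python3 meas.py 5
```

```text
time_s: 10.87
tcp_pos: [0.5301, 0.1138, 0.0963]
tcp_rot: [3.14, -0.08, -0.0]
wrist_force: [0.2, 0.1, 1.1]
finger_gap: 0.001
grip_force: 0.0
t 10.8667 tcp [0.5301 0.1138 0.0963] toolx yaw -2.91 q [ 0.    0.16  1.92 -0.    1.06  1.62] gap 0.001
 shift mm [ 0.6 13.8 -0.7]
 turn deg [0.04 0.01 0.09]
 turn deg [-1.0000e-02  6.0000e-02 -1.7991e+02]
time_s: 11.28
tcp_pos: [0.535, 0.2188, 0.0966]
tcp_rot: [-3.139, 0.072, -0.002]
wrist_force: [0.3, -0.3, -0.1]
finger_gap: 0.001
grip_force: 0.0
side slider-height pts 78 [0.5273 0.1352 0.1088] s pct [0.114  0.1186 0.124  0.2445 0.2565]
top mark 13 [265.5 197.8] [0.5542 0.0832 0.085 ] s 0.113
top mark 14 [264.6 216.8] [0.5045 0.0859 0.085 ] s 0.113
top slider-height pts 60 [0.5272 0.0901 0.1091] s pct [0.1119 0.1146 0.1183 0.122  0.1251]
t 11.3833 tcp [0.5349 0.2157 0.0962] toolx yaw -2.74 q [ 0.19  0.24  1.83 -0.    1.07  1.81] gap -0.004
 shift mm [  0.7 115.8  -0.8]
 turn deg [0.02 0.   0.26]
 turn deg [-0.0000e+00  3.0000e-02 -1.7974e+02]
```

View pics/side5.png

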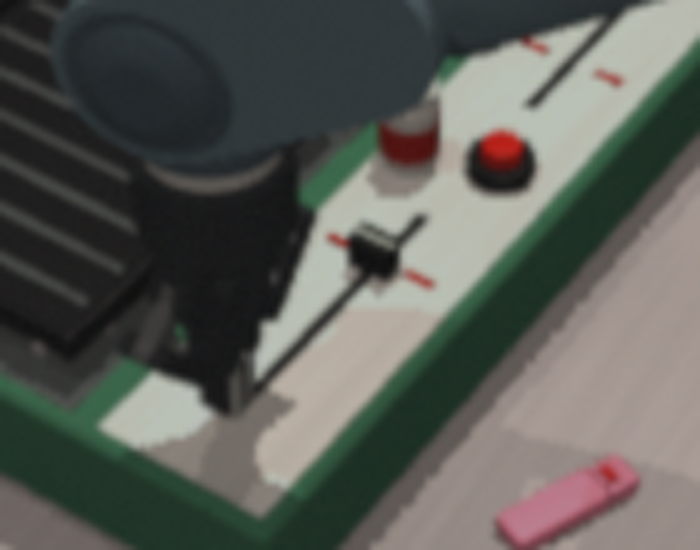

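The slider now stands just outside its mark: its white line is at (375,236), and the dashes are at (337,240) and (420,279). The top camera says about 5 mm short. I'll refine that with both cameras.

```bash
python3 - <<'E'
from h import *
d=np.array([.054,.9985])
for n in("side","top"):
    c=load(n+"5");P=pts(c);z=P[...,2];s=P[...,:2]@d
    m=(z>.104)&(z<.113)&(P[...,1]>.05)&(P[...,1]<.14)&(abs(P[...,0]-.530)<.02);Q=P[m]
    print(n,m.sum(),"mid-range",np.percentile(s[m],[3,50,97]).round(4))
    v,u=np.nonzero(m);g=c["img"].sum(2)[m].astype(float);w=g>np.percentile(g,75)
    print(" bright line",[onplane(c,u[w].mean(),v[w].mean(),.109).round(4)], (onplane(c,u[w].mean(),v[w].mean(),.109)[:2]@d).round(4),g.max(),np.median(g))
E
```

```text
side 52 mid-range [0.1133 0.1212 0.1277]
 bright line [array([0.5334, 0.0884, 0.109 ])] 0.117 491.0 196.5
top 60 mid-range [0.1118 0.1183 0.1252]
 bright line [array([0.529 , 0.0911, 0.109 ])] 0.1196 506.0 68.5
```

```bash
python3 -m jog '0 0.04 0 0 0 0 1; 0 0.075 0 0 0 0 1; 0 0.09 0 0 0 0 1; 0 0.09 0 0 0 0 1; 0 0.09 0 0 0 0 1' && python3 -c "
from h import *
go([.53,.1073,.097],-3)"
```

```text
time_s: 11.8
tcp_pos: [0.5306, 0.1234, 0.0963]
tcp_rot: [-3.14, 0.083, 0.0]
wrist_force: [-0.5, 0.0, 0.0]
finger_gap: 0.0
grip_force: 0.0
t 11.8 tcp [0.5306 0.1234 0.0963] toolx yaw -3.05 q [0.02 0.17 1.92 0.   1.06 1.64] gap 0.0
 shift mm [ 0.3 16.1 -0.7]
 turn deg [-0.01  0.   -0.05]
 turn deg [1.0000e-02 1.0000e-02 1.7995e+02]
```

```bash
python3 -m jog '0 0.004 0 0 0 0 1; 0 0.008 0 0 0 0 1; 0 0.011 0 0 0 0 1; 0 0.013 0 0 0 0 1; 0 0.015 0 0 0 0 1; 0 0.016 0 0 0 0 1; 0 0.016 0 0 0 0 1; 0 0.016 0 0 0 0 1' && python3 -c "
from h import *
go([.53,.1073,.097],-3)" && python3 -m jog '0 -0.01 0 0 0 0 1; 0 -0.04 0 0 0 0 1; 0 -0.07 0 0 0 0 1; 0 -0.1 0 0 0 0 1; 0 -0.1 0 0 0 0 1' && python3 meas.py 6 && python3 - <<'E'
from h import *
d=np.array([.054,.9985])
for n in("side","top"):
    c=load(n+"6");P=pts(c);z=P[...,2];s=P[...,:2]@d
    m=(z>.104)&(z<.113)&(P[...,1]>.05)&(P[...,1]<.14)&(abs(P[...,0]-.530)<.02)
    v,u=np.nonzero(m);g=c["img"].sum(2)[m].astype(float);w=g>np.percentile(g,75)
    print(n,np.percentile(s[m],[3,50,97]).round(4),"line s",(onplane(c,u[w].mean(),v[w].mean(),.109)[:2]@d).round(4))
E
```

```text
time_s: 12.47
tcp_pos: [0.5297, 0.1085, 0.0962]
tcp_rot: [-3.141, 0.079, 0.0]
wrist_force: [-0.4, 1.9, -0.1]
finger_gap: -0.002
grip_force: 0.8
t 12.4667 tcp [0.5297 0.1085 0.0962] toolx yaw -2.89 q [-0.01  0.16  1.93  0.    1.06  1.61] gap -0.002
 shift mm [ 0.3  1.2 -0.8]
 turn deg [-0.    0.01  0.11]
 turn deg [-1.0000e-02 -1.0000e-02 -1.7989e+02]
time_s: 12.88
tcp_pos: [0.5348, 0.2126, 0.0966]
tcp_rot: [-3.14, 0.073, -0.002]
wrist_force: [0.1, 0.2, 0.3]
finger_gap: 0.002
grip_force: 0.0
side mark 6 [257.7 217.8] [0.5544 0.0794 0.085 ] s 0.1092
side slider-height pts 78 [0.5272 0.1307 0.1087] s pct [0.1086 0.1134 0.1199 0.2423 0.2519]
top mark 13 [265.5 197.8] [0.5542 0.083  0.085 ] s 0.1128
top mark 15 [264.6 216.9] [0.5043 0.0858 0.085 ] s 0.1129
top slider-height pts 63 [0.527  0.0856 0.109 ] s pct [0.1069 0.1098 0.1142 0.1175 0.1217]
t 12.9833 tcp [0.5346 0.2095 0.0962] toolx yaw -2.75 q [ 0.18  0.23  1.84 -0.    1.07  1.8 ] gap -0.003
 shift mm [  0.6 109.6  -0.8]
 turn deg [ 0.03 -0.    0.25]
 turn deg [ 0.0000e+00  5.0000e-02 -1.7975e+02]
side [0.1064 0.1154 0.1218] line s 0.1124
top [0.1067 0.1142 0.1218] line s 0.1143
```

View pics/top6.png

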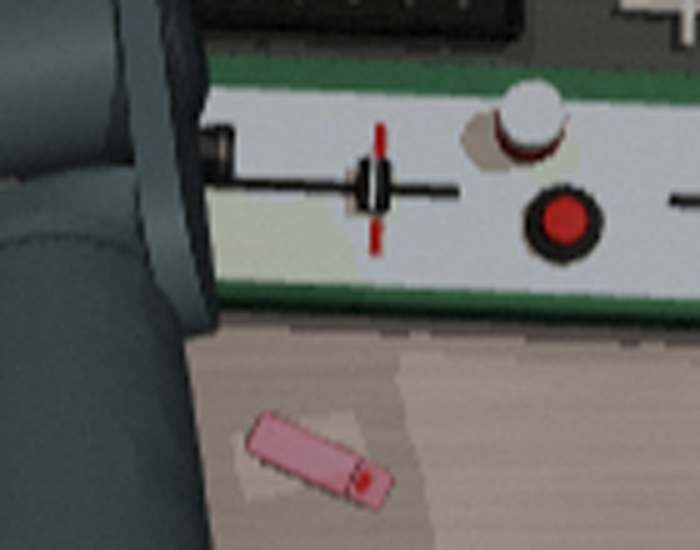

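The white line is at x≈373 and the dashes centre on x≈378, so it is still about 2 mm short. I'll nudge it 2 mm more.

```bash
python3 -m jog '0 0.04 0 0 0 0 1; 0 0.075 0 0 0 0 1; 0 0.092 0 0 0 0 1; 0 0.092 0 0 0 0 1; 0 0.092 0 0 0 0 1; 0 0.092 0 0 0 0 1' && python3 -c "
from h import *
go([.53,.1066,.097],-3)"
```

```text
time_s: 13.48
tcp_pos: [0.5302, 0.1163, 0.0963]
tcp_rot: [-3.14, 0.08, -0.0]
wrist_force: [0.6, 0.7, -0.2]
finger_gap: 0.002
grip_force: 0.0
t 13.4833 tcp [0.5302 0.1163 0.0963] toolx yaw -2.93 q [0.01 0.16 1.92 0.   1.06 1.63] gap 0.002
 shift mm [ 0.3  9.7 -0.7]
 turn deg [-0.01 -0.    0.07]
 turn deg [ 0.0000e+00 -1.0000e-02 -1.7993e+02]
```

```bash
python3 -m jog '0 0.004 0 0 0 0 1; 0 0.007 0 0 0 0 1; 0 0.009 0 0 0 0 1; 0 0.01 0 0 0 0 1; 0 0.01 0 0 0 0 1; 0 0.01 0 0 0 0 1; 0 0.01 0 0 0 0 1' && python3 -c "
from h import *
go([.53,.1066,.097],-3)" && python3 -m jog '0 -0.01 0 0 0 0 1; 0 -0.03 0 0 0 0 1; 0 -0.06 -0.02 0 0 0 1; 0 -0.09 -0.06 0 0 0 1; 0 -0.09 -0.1 0 0 0 1; 0 -0.09 -0.1 0 0 0 1' && python3 meas.py 7 && python3 - <<'E'
from h import *
d=np.array([.054,.9985])
for n in("side","top"):
    c=load(n+"7");P=pts(c);z=P[...,2];s=P[...,:2]@d
    m=(z>.104)&(z<.113)&(P[...,1]>.05)&(P[...,1]<.14)&(abs(P[...,0]-.530)<.02)
    v,u=np.nonzero(m);g=c["img"].sum(2)[m].astype(float);w=g>np.percentile(g,75)
    print(n,np.percentile(s[m],[3,50,97]).round(4),"line s",(onplane(c,u[w].mean(),v[w].mean(),.109)[:2]@d).round(4))
go([.5095,-.0115,.17],-3)
E
```

```text
time_s: 14.07
tcp_pos: [0.5297, 0.1066, 0.0963]
tcp_rot: [-3.14, 0.079, 0.0]
wrist_force: [0.3, 1.5, -0.0]
finger_gap: 0.003
grip_force: 1.0
t 14.0667 tcp [0.5297 0.1066 0.0963] toolx yaw -2.88 q [-0.01  0.16  1.93  0.    1.06  1.61] gap 0.003
 shift mm [ 0.3  0.  -0.7]
 turn deg [-0.02  0.    0.12]
 turn deg [-1.0000e-02 -3.0000e-02 -1.7988e+02]
time_s: 14.57
tcp_pos: [0.538, 0.199, 0.2044]
tcp_rot: [-3.139, 0.075, -0.02]
wrist_force: [1.2, -0.9, 1.4]
finger_gap: -0.002
grip_force: 0.0
side slider-height pts 55 [0.5268 0.0855 0.1084] s pct [0.1047 0.1099 0.1141 0.1185 0.1212]
top mark 13 [265.5 197.8] [0.5542 0.083  0.085 ] s 0.1128
top mark 15 [264.6 216.9] [0.5043 0.0858 0.085 ] s 0.1129
top slider-height pts 64 [0.5275 0.084  0.1089] s pct [0.1046 0.1086 0.1122 0.1168 0.1198]
t 14.6667 tcp [0.5359 0.1974 0.1994] toolx yaw -2.82 q [ 0.15  0.09  1.79 -0.    1.25  1.77] gap -0.0
 shift mm [ -1.8  97.6 102.3]
 turn deg [-0.05 -0.35  0.18]
 turn deg [ 5.5000e-01 -7.0000e-02 -1.7982e+02]
side [0.1043 0.1141 0.1216] line s 0.111
top [0.1045 0.1122 0.12  ] line s 0.1129
t 14.6667 tcp [0.5359 0.1974 0.1994] toolx yaw -2.82 q [ 0.15  0.09  1.79 -0.    1.25  1.77] gap -0.0
 shift mm [-16.3 209.9  29.1]
 turn deg [-0.05 -0.35  0.18]
 turn deg [ 5.5000e-01 -7.0000e-02 -1.7982e+02]
```

The slider is set: the top camera shows 0 mm error and the side camera 2 mm. Now to the igniter.

```bash
python3 -m jog '-0.016 0.04 0 0 0 0 1; -0.016 0.08 0 0 0 0 1; -0.016 0.12 0 0 0 0 1; -0.016 0.16 0.02 0 0 0 1; -0.016 0.2 0.03 0 0 0 1; -0.016 0.21 0.04 0 0 0 1; -0.016 0.21 0.06 0 0 0 1; -0.016 0.21 0.06 0 0 0 1' && python3 -c "
from h import *
go([.5095,-.0115,.106],-3)"
```

```text
time_s: 15.33
tcp_pos: [0.5039, -0.0129, 0.131]
tcp_rot: [-3.138, 0.084, 0.015]
wrist_force: [-0.5, -0.3, -0.7]
finger_gap: 0.0
grip_force: 0.0
t 15.3333 tcp [ 0.5039 -0.0129  0.131 ] toolx yaw -3.06 q [-0.25  0.03  2.   -0.    1.13  1.37] gap 0.0
 shift mm [ 5.8 -1.7 24.9]
 turn deg [-0.11  0.56 -0.06]
 turn deg [8.8000e-01 1.7000e-01 1.7994e+02]
```

```bash
python3 -m jog '0.003 -0.001 0.005 0 0 0 1; 0.003 -0.001 0.01 0 0 0 1; 0.003 -0.001 0.015 0 0 0 1; 0.003 -0.001 0.02 0 0 0 1; 0.003 -0.001 0.02 0 0 0 1; 0.003 -0.001 0.02 0 0 0 1' && python3 -c "
from h import *
go([.5095,-.0115,.106],-3)"
```

```text
time_s: 15.83
tcp_pos: [0.5107, -0.0115, 0.1162]
tcp_rot: [-3.141, 0.078, 0.0]
wrist_force: [-0.7, 0.7, 0.6]
finger_gap: 0.002
grip_force: 0.0
t 15.8333 tcp [ 0.5107 -0.0115  0.1162] toolx yaw -2.86 q [-0.24  0.06  1.99 -0.    1.09  1.38] gap 0.002
 shift mm [-1.2  0.1 10.2]
 turn deg [-0.    0.01  0.14]
 turn deg [-2.0000e-02 -0.0000e+00 -1.7986e+02]
```

```bash
python3 -m jog '-0.001 0 0.004 0 0 0 1; -0.001 0 0.008 0 0 0 1; -0.001 0 0.011 0 0 0 1; -0.001 0 0.014 0 0 0 1; -0.001 0 0.016 0 0 0 1; -0.001 0 0.0165 0 0 0 1; -0.001 0 0.0165 0 0 0 1; -0.001 0 0.0165 0 0 0 1'
```

```text
time_s: 16.5
tcp_pos: [0.5099, -0.0118, 0.1009]
tcp_rot: [-3.141, 0.079, 0.001]
wrist_force: [-5.4, 1.0, 10.1]
finger_gap: -0.0
grip_force: 5.0
```

```bash
python3 -m jog '0 0 0.001 0 0 0 1; 0 0 0.002 0 0 0 1; 0 0 0.002 0 0 0 1; 0 0 0.002 0 0 0 1'; python3 - <<'E'
from h import *
c=manip.camera("side");cv2.imwrite("pics/side8.png",cv2.resize(c["img"][170:240,250:330,::-1],None,fx=7,fy=7,interpolation=2))
E
```

```text
time_s: 16.83
tcp_pos: [0.5101, -0.0118, 0.1007]
tcp_rot: [3.141, -0.079, -0.002]
wrist_force: [-11.0, 2.6, 22.8]
finger_gap: 0.005
grip_force: 11.3
```

View pics/side8.png

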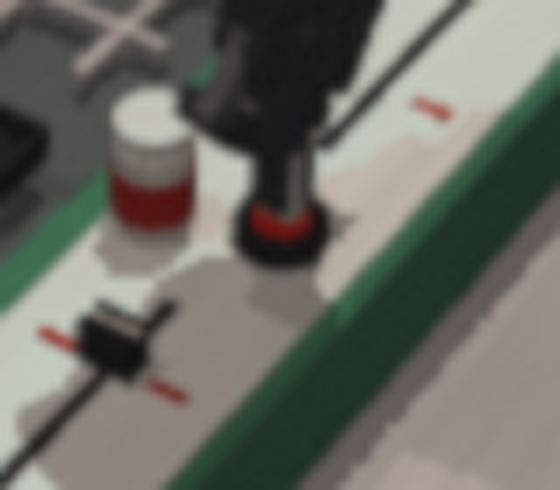

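The button is hard against its stop (force rising, no more travel), with its red face low in the housing at (283,225). The pepper tin and the slider on its mark are undisturbed. Now to release and rise.

```bash
python3 -m jog '0 0 -0.003 0 0 0 1; 0 0 -0.01 0 0 0 1; 0 0 -0.03 0 0 0 1; 0 0 -0.07 0 0 0 1; -0.03 0.03 -0.1 0 0 0 1; -0.05 0.07 -0.12 0 0 0 1; -0.05 0.1 -0.12 0 0 0 1; -0.05 0.1 -0.12 0 0 0 1' && python3 -m jog '-0.02 0.04 0 0 0 0 1; -0.02 0.08 0 0 0 0 1; -0.02 0.12 0 0 0 0 1; -0.02 0.12 0 0 0 0 1; -0.02 0.12 0 0 0 0 1;-0.02 0.12 0 0 0 0 1' && python3 meas.py 9 && python3 - <<'E'
from h import *
c=load("top9");a=load("top0");P=pts(c);P0=pts(a)
def r(nm,f):
    for Q in(P0,P):
        m=f(Q);q=Q[m];print(nm,m.sum(),q.mean(0).round(4),end=" | ")
    print()
r("pepper",lambda Q:(Q[...,2]>.13)&(Q[...,2]<.16)&(np.hypot(Q[...,0]-.555,Q[...,1]-.007)<.03))
r("griddle",lambda Q:(Q[...,2]>.11)&(Q[...,2]<.14)&(abs(Q[...,0]-.711)<.13)&(abs(Q[...,1]-.119)<.13))
r("ign",lambda Q:(Q[...,2]>.1)&(Q[...,2]<.12)&(np.hypot(Q[...,0]-.5095,Q[...,1]+.0115)<.014))
r("lighter",lambda Q:(Q[...,2]>.107)&(Q[...,2]<.125)&(np.hypot(Q[...,0]-.482,Q[...,1]-.391)<.08))
r("Rslider",lambda Q:(Q[...,2]>.104)&(Q[...,2]<.115)&(np.hypot(Q[...,0]-.515,Q[...,1]+.21)<.04))
E
```

```text
time_s: 17.55
tcp_pos: [0.4546, -0.1141, 0.2206]
tcp_rot: [3.136, -0.088, 0.007]
wrist_force: [-0.0, 0.3, 0.2]
finger_gap: 0.004
grip_force: 0.0
time_s: 18.05
tcp_pos: [0.4284, -0.2276, 0.2172]
tcp_rot: [-3.139, 0.08, 0.001]
wrist_force: [0.2, 0.3, -0.4]
finger_gap: 0.002
grip_force: 0.0
side slider-height pts 59 [0.5273 0.0858 0.1085] s pct [0.1052 0.1106 0.1139 0.1186 0.1211]
top mark 13 [265.5 197.8] [0.5542 0.083  0.085 ] s 0.1128
top mark 15 [264.6 216.9] [0.5043 0.0858 0.085 ] s 0.1129
top slider-height pts 64 [0.5272 0.0839 0.1087] s pct [0.1047 0.1073 0.1121 0.1169 0.1196]
t 18.15 tcp [ 0.4287 -0.2268  0.2174] toolx yaw -2.81 q [-0.72 -0.14  1.98  0.    1.3   0.9 ] gap -0.0
 shift mm [  85.2 -331.3  120.5]
 turn deg [-0.04  0.04  0.19]
 turn deg [-6.0000e-02 -6.0000e-02 -1.7981e+02]
pepper 138 [0.5557 0.0061 0.1396] | pepper 137 [0.5557 0.006  0.1398] | 
griddle 1919 [0.711  0.1186 0.1134] | griddle 1962 [0.7099 0.1197 0.1133] | 
ign 66 [ 0.5069 -0.0104  0.1061] | ign 69 [ 0.5071 -0.0109  0.1062] | 
lighter 0 [nan nan nan] | lighter 298 [0.4813 0.3902 0.113 ] | 
Rslider 64 [ 0.5106 -0.223   0.1091] | Rslider 63 [ 0.511  -0.2233  0.1088] | <stdin>:5: RuntimeWarning: Mean of empty slice.
  ret = um.true_divide(
```

The slider is on its mark, the igniter is up, the lighter is on the ledge and nothing else has shifted. Handing in.

```bash
python3 -c "
from bench import manip
print(manip.finish_job())"
```

```text
the job is handed in; nothing more can be done
None
```

The job is handed in, with no verdict shown: the lighter lies along the blue ledge, the left slider is at its mark (0 to 2 mm off by the cameras), and the igniter was pressed fully and is up again.

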